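Fetch the middle slide box out of the stack

TASK

The slide box in the middle of the stack is wanted on the reading shelf. Take the top box off and set it down gently on the dark mat, then slide the middle box, without lifting it, off the bottom box and across the shelf until it lies flush against the back fence. Finally put the top box gently back, squarely on the bottom box, which stays in its cradle; leave the other things on the bench alone.

Things in the scene. Friction and masses are not known exactly. Their poses are not given: they have to be found in the camera images.
- stand: fixed grey and aluminium loading stand, 160 (x) by 187 (y) mm, yaw varies. Origin: centre of its underside, on the bench, z up. On its -y half a sunk cradle holds the stack; on its +y half is the raised flat reading shelf, top 40 mm above the bench, from y = -22.5 mm to the back fence, whose front face is at y = +85 mm (8 mm thick, top 62 mm above the bench). Shelf open at both x ends
- shelf_place (a point): point on the shelf top, at the stand's x = 0, y = +55 mm, z = 40 mm: where the middle of a box's underside is when it lies flush against the fence. Axes as the stand's
- cradle_place (a point): centre of the cradle floor, at the stand's x = 0, y = -55 mm, z = 10 mm. Axes as the stand's. Cradle walls reach 22 mm above the bench on the -y side (outer face at the stand's y = -93.5 mm) and at both x ends (outer faces 78.5 mm from centre); the shelf's edge closes the +y side. The shelf top is 2 mm lower than the top of the bottom box
- mat: fixed dark rubber mat on the bench beside the stand (either side), 190 (x) by 130 (y) mm, 3 mm thick. Origin: centre of its underside, z up
- bottom_box: lowest of three alike closed white plastic slide boxes, 140 (x) by 60 (y) by 32 (z) mm, flat on top, 0.17 to 0.35 kg each, lying in the cradle with 2.5 mm play. Origin: centre of the underside; x along its length, parallel to the stand's x
- middle_box: the middle slide box, same size and look, lying loose and flat on the bottom box, underside 42 mm above the bench, up to 4 mm and 3 degrees askew. Origin: centre of the underside; x along its length
- top_box: the top slide box, same size and look, lying loose and flat on the middle box, underside 74 mm above the bench, up to 6 mm and 6 degrees askew. Origin: centre of the underside; x along its length. It can be gripped across its 60 mm width
- wash_bottle: bystander: white wash bottle with yellow spout, 64 mm across, 190 mm tall. Origin: centre of its underside
- jar: bystander: white jar with blue cap, 64 mm across, 70 mm tall. Origin: centre of its underside
- counter_block: bystander: black box 60 by 100 by 35 mm. Origin: centre of its underside
Not all that is in view belongs to the job. Leave any pink or purple look-alike of the stand alone.

How it is judged:
On the way, in this order (a step that is already met when the one before it is completed fails the run):
1. the top box stands on the mat, let go, with the middle box still on the bottom box (x of top_box in the frame of mat between -0.08 and 0.08 m and y of top_box in the frame of mat between -0.055 and 0.055 m and z of top_box in the frame of mat between -0.001 and 0.007 m and angle between top_box's own z axis and vertical below 0.1 rad and contact force between the fingers and top_box below 0.2 N and linear speed of top_box below 0.02 m/s and y of middle_box in the frame of stand below -0.03 m and z of middle_box in the frame of stand above 0.039 m), for 0.2 s.
2. the middle box lies on the shelf flush against the back fence, with the top box still on the mat and the bottom box in its cradle (y of middle_box in the frame of stand between 0.049 and 0.061 m and x of middle_box in the frame of stand between -0.03 and 0.03 m and z of middle_box in the frame of stand between 0.036 and 0.044 m and angle between the x axis of middle_box and the x axis of stand, either way round below 0.1 rad and linear speed of middle_box below 0.02 m/s and z of bottom_box in the frame of stand between 0.006 and 0.014 m and distance of bottom_box from where it was at the start of the episode below 0.015 m and x of top_box in the frame of mat between -0.08 and 0.08 m and y of top_box in the frame of mat between -0.055 and 0.055 m and z of top_box in the frame of mat between -0.001 and 0.007 m and angle between top_box's own z axis and vertical below 0.1 rad), for 0.2 s.
At the end, for the whole second after the job is handed in: Middle box flat on the shelf against the fence (within 6 mm of flush, 30 mm lengthways of shelf place, 0.10 rad); bottom box in its cradle, moved under 15 mm; top box flat on the bottom box, centres within 12 mm, parallel within 0.12 rad; at rest (y of middle_box in the frame of stand between 0.049 and 0.061 m and x of middle_box in the frame of stand between -0.03 and 0.03 m and z of middle_box in the frame of stand between 0.036 and 0.044 m and angle between the x axis of middle_box and the x axis of stand, either way round below 0.1 rad and linear speed of each of middle_box, top_box below 0.02 m/s and z of bottom_box in the frame of stand between 0.006 and 0.014 m and distance of bottom_box from where it was at the start of the episode below 0.015 m and horizontal distance between top_box and bottom_box below 0.012 m and z of top_box in the frame of bottom_box between 0.028 and 0.036 m and angle between the x axis of top_box and the x axis of bottom_box, either way round below 0.12 rad and angle between top_box's own z axis and vertical below 0.06 rad); the robot touches nothing.
It fails at once if the middle box is lifted (more than 13 mm above where it lay) (z of middle_box in the frame of stand above 0.055 m).
It fails at once if the bottom box is pulled out of its cradle (moved more than 25 mm) (distance of bottom_box from where it was at the start of the episode above 0.025 m).
It fails at once if the top box is let go in the air and falls (over 0.45 m/s with no finger on it, a fall of about 10 mm) (contact force between the fingers and top_box below 0.05 N and linear speed of top_box above 0.45 m/s).
It fails at once if a bystander is pushed more than 25 mm (distance of any of wash_bottle, jar, counter_block from where it was at the start of the episode above 0.025 m).
It also fails if it takes over 70 s, if anything falls off the work surface, if the arm or the gripper's body presses on something with over 40 N, if the wrist force passes 120 N, or if a joint passes its speed limit or range.

ROBOT

A 6-joint arm with a two-finger parallel gripper is mounted at the origin on the work surface. World frame = base frame: x ahead of the robot, y to its left, z up, the work surface at z = 0. Lengths are in m, angles in rad, forces in N, time in s.
With the tool pointing down it reaches from about 0.4 to 0.825 m from the base axis. Payload 7 kg.
Tool frame: the origin (TCP) lies at the centre of the arm's flange, where the gripper is bolted on; the fingertips stand 178 mm ahead of it and the grasp point (between the pads) lies arm.tcp_to_grasp ahead of it (arm.tcp_to_grasp is the distance from the TCP to the grasp point, in m); z points along the fingers, y is the direction in which the jaws open and shut (so a half turn about z gives the same grasp; the last joint's range is limited). The gripper opens to 88 mm and grips with 3 to 60 N. Pads are 19 mm wide; open, the fingers measure 130 mm over their backs; the gripper's body (78 mm by 193 mm) begins 47 mm behind the grasp point.
Start: joints at [-0.911, 0.359, 0.012, 0, -1.224, -0.288], TCP at [0.245, -0.629, 0.405] pointing down, gripper open.
Joint ranges: [-3.07, 3.07], [-1.43, 2.12], [-1.02, 1.25], [-3.03, 1.67], [-3.05, -0], [-3.03, 3.03]. Speed limits (rad/s): [2.39, 2.39, 3.01, 3.14, 3.14, 3.14].

INTERFACE

Orientations are given as [roll, pitch, yaw] about the fixed x, y, z axes, in that order (R = Rz(yaw) Ry(pitch) Rx(roll)).
In Python, from station import arm gives the robot as it stands.
- The arm moves only by the tool move_arm, never from a script. Its argument "deltas" is a list of rows, each a list of 6 numbers: the shift along the world's x, y, z in mm, then the turn, a rotation vector about the world's x, y, z in degrees. In form: [[tx, ty, tz, ax, ay, az], ...]. A call has exactly 5 rows; each row shifts and turns the commanded pose from where the row before left it; what a row does not reach is not made up. A row lasts 1/12 s, in which the tool goes at most 41.7 mm and 7.16 degrees, less where a joint would pass 70% of its speed; a pose out of reach is approached as far as the arm can. A call with a gripper value outside its range is refused whole. "claw" is the closure in counts, from 0 (fully open) to 255 (shut), set as the call begins (left out, the last holds). The fingers move at their own pace and stop on an object; "squeeze" is the grip in N (left out, the last holds). Time passes only in rows, so rows that do not move let the fingers close, or fill a call up. It gives the time, the measured TCP pose, the force and the opening at its end, in the units of the state.
- arm.get_state(): the state, without advancing time (a new reading comes with each control period).
- arm.grab_frame(name): name is "scene" or "top" or "wrist"; returns the picture (400x640x3 uint8, red, green, blue); there is no depth.
- arm.calibration(name): a dict with "intrinsics" (3x3 intrinsics, pixels), "k1" (the pictures are not rectified: a ray, as slopes to the right and down, at radius r is drawn at 1 + k1 r^2 times it, then the intrinsics apply), "T" (4x4, takes a point from camera to world coordinates); the wrist camera has in their place "mount" (4x4, takes a point from camera to tool coordinates, whose origin is the TCP and whose axes are the flange's). Camera axes: x right, y up, looking along -z (the intrinsics and any distortion apply to the point x, -y, -z); pixel columns grow to the right and rows downward; lengths in m; the calibration is good to about 2 mm. A picture is of the moment at which its call begins: read the wrist's pose just before it. calibration takes no time and is no camera call.
- arm.job_done(): hands the job in, once; it reports no verdict.
Trained networks look in the newest picture that a camera, given by its name, has taken for a name from the list of things; names that differ only in an ending like _2 or _b are one class to them, and where a whole thing is asked for, a point or a joint stands for the part that bears it (a point fixed in the world has none). Each returns a list of dicts, best first, with "score" (0 to 1); they miss things now and then, are a little off and sometimes report something else, mostly with a low value. They report only what shows in the picture. A call takes as long as a camera call. They do not tell look-alikes from the thing itself.
- arm.spot_in(thing, camera): "xy" ([column, row] in pixels, amid what is visible of it).
- arm.masks_of(thing, camera): "pixels" (400x640 bool, what is visible of it) and "xy" ([column, row] in pixels, amid what is visible of it).
- arm.spot_point(thing, camera): "xy" ([column, row] in pixels: a listed point, or the origin of a listed thing).
The state is a dict: "t": time; "q": joint angles; "qd": joint speeds; "joint_efforts": joint torques, N m; "eef_pos": TCP position; "ee_rot": TCP orientation; "force": force on the tool from outside, world axes, zero at the start; "moment": the same for the moment, N m; "width": finger opening in m.
Only numpy, scipy, OpenCV 4.12 (cv2) and the standard library are available. Lean on these libraries where they do the work, as an engineer would, in place of code of your own. Each camera call takes 0.05 s, during which the arm holds its last target. There are 200 camera calls.

## Working session

There is one attempt and no reset: what is moved stays moved. The work goes in short steps, Python scripts to look and compute and a tool call to move; the robot and the scene stay as the last step left them, time stands still between calls to the robot, and variables do not carry over. Pictures are saved under pics/ and viewed, about 8 in all and at most 12, crops included, and the job is handed in when it is done.

Besides the shell and the picture viewer there is one more tool, called as a command line: name --pt "numbers of a row" for each row, then --argument value for the rest. move_arm: Moves the arm, as the interface text tells. Its arguments: {"type":"object","properties":{"deltas":{"type":"array","items":{"type":"array","items":{"type":"number"}}},"claw":{"type":"number"},"squeeze":{"type":"number"}},"required":["deltas"]}

```bash
mkdir -p pics; ls; python3 - <<'E'
from station import arm
import cv2,numpy as np
np.set_printoptions(precision=4,suppress=True)
s=arm.get_state();print(s['t'],s['eef_pos'],s['ee_rot'],s['width'],arm.tcp_to_grasp)
for n in("scene","top"):
    cv2.imwrite(f"pics/{n}0.png",arm.grab_frame(n)[:,:,::-1]);c=arm.calibration(n);print(n,c)
    for th in("stand","mat","top_box","shelf_place","cradle_place"):
        print(th,[(d['xy'],round(d['score'],2)) for d in arm.spot_point(th,n)])
print(arm.calibration("wrist"))
E
```

```text
pics
0.0 [ 0.2452 -0.6287  0.4037] [ 3.1399 -0.0001 -2.7699] 0.08753004147151286 0.1593
scene {'intrinsics': array([[503.9864,   0.    , 320.8162],
       [  0.    , 503.9864, 201.6313],
       [  0.    ,   0.    ,   1.    ]]), 'k1': 0.01649943134682791, 'T': array([[ 0.8582, -0.3562,  0.3696,  1.0626],
       [ 0.5131,  0.5764, -0.636 , -0.8745],
       [ 0.0135,  0.7354,  0.6775,  0.9857],
       [ 0.    ,  0.    ,  0.    ,  1.    ]])}
stand [([171.7, 309.7], 0.73), ([407.2, 148.2], 0.63), ([230.1, 224.7], 0.59), ([345.2, 194.9], 0.21)]
mat [([345.2, 194.6], 0.75)]
top_box [([291.6, 254.7], 0.64)]
shelf_place [([310.9, 235.2], 0.92), ([239.4, 201.1], 0.75), ([180.6, 277.8], 0.72)]
cradle_place [([293.2, 272.6], 0.96), ([155.4, 325.0], 0.95), ([218.6, 236.1], 0.8)]
top {'intrinsics': array([[476.2071,   0.    , 315.0772],
       [  0.    , 476.2071, 203.658 ],
       [  0.    ,   0.    ,   1.    ]]), 'k1': -0.09336791589238037, 'T': array([[-0.0053,  0.9887, -0.1499,  0.3157],
       [-0.9999, -0.0037,  0.0111,  0.0026],
       [ 0.0104,  0.15  ,  0.9886,  1.6043],
       [ 0.    ,  0.    ,  0.    ,  1.    ]])}
stand [([360.6, 193.8], 0.89), ([360.8, 267.8], 0.77), ([442.7, 244.7], 0.58)]
mat [([269.2, 203.8], 0.8), ([432.2, 189.9], 0.52)]
top_box [([378.1, 187.6], 0.57)]
shelf_place [([344.8, 190.5], 0.64), ([429.5, 251.6], 0.64), ([342.3, 269.6], 0.6)]
cradle_place [([374.8, 265.9], 0.86), ([456.3, 240.0], 0.86), ([375.1, 192.0], 0.55)]
{'intrinsics': array([[330.1513,   0.    , 315.4594],
       [  0.    , 330.1513, 200.958 ],
       [  0.    ,   0.    ,   1.    ]]), 'k1': -0.024021199774850288, 'mount': array([[ 0.0006,  0.9562,  0.2927,  0.0805],
       [ 1.    , -0.0004, -0.0006,  0.0001],
       [-0.0004,  0.2927, -0.9562,  0.019 ],
       [ 0.    ,  0.    ,  0.    ,  1.    ]])}
```

View pics/scene0.png

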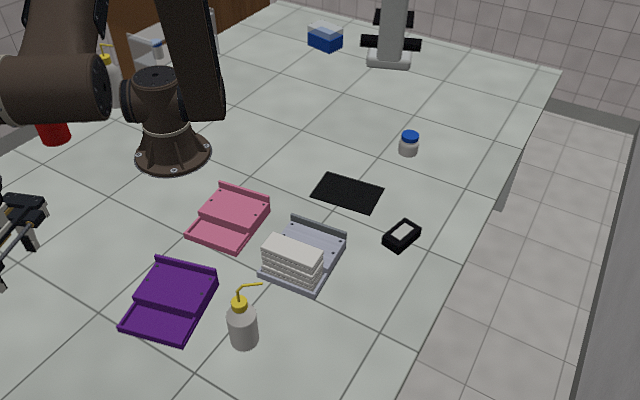

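View pics/top0.png

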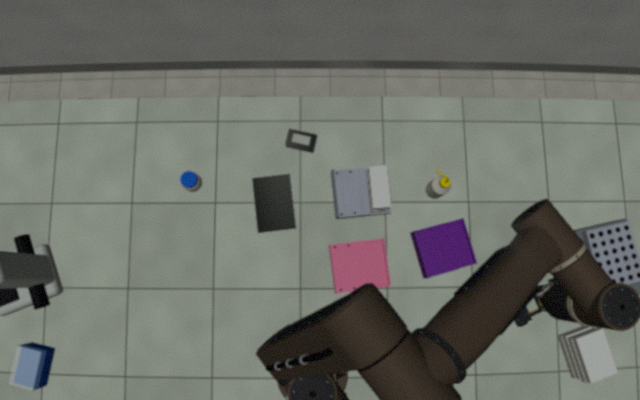

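The grey stand is the real one (top view about (360,193)), with its fence on the left (world +y) and the stack at (378,188). The mat is at (273,203). The pink and purple stands are decoys. Next I'll get rough positions.

```bash
cat > h.py <<'E'
from station import arm
import cv2,numpy as np
from scipy.spatial.transform import Rotation as R
np.set_printoptions(precision=4,suppress=True)
def cam(n):
    c=arm.calibration(n)
    if n=="wrist":
        s=arm.get_state();T=np.eye(4);T[:3,:3]=R.from_euler('xyz',s['ee_rot']).as_matrix();T[:3,3]=s['eef_pos'];T=T@c['mount']
    else:T=c['T']
    return c['intrinsics'],c['k1'],T
def world(px,z,C):
    K,k,T=C;px=np.atleast_2d(px).astype(float)
    u=(px-[K[0,2],K[1,2]])/[K[0,0],K[1,1]];v=u.copy()
    for _ in range(20):v=u/(1+k*(v**2).sum(1,keepdims=True))
    d=np.c_[v[:,0],-v[:,1],-np.ones(len(v))]@T[:3,:3].T;o=T[:3,3]
    return o+d*((z-o[2])/d[:,2])[:,None]
def pix(P,C):
    K,k,T=C;p=(np.atleast_2d(P)-T[:3,3])@T[:3,:3]
    v=np.c_[p[:,0],-p[:,1]]/-p[:,2:];v*=1+k*(v**2).sum(1,keepdims=True)
    return v*[K[0,0],K[1,1]]+[K[0,2],K[1,2]]
E
python3 - <<'E'
from h import *
C=cam("top");S=cam("scene")
print("shelf",world([344.8,190.5],.04,C),world([310.9,235.2],.04,S))
print("cradle",world([375.1,192],.01,C),world([293.2,272.6],.01,S))
print("mat",world([[269.2,203.8],[253,178],[291,175],[296,229],[258,233]],.003,C),world([345.2,194.6],.003,S))
print("topbox top corners",world([[369,166],[387,165],[391,207],[372,210]],.106,C))
print("bottle",world([440,187],.0,C),"block",world([301,141],0,C))
E
```

```text
shelf [[ 0.597  -0.1144  0.04  ]] [[ 0.5906 -0.11    0.04  ]]
cradle [[ 0.5969 -0.2201  0.01  ]] [[ 0.6053 -0.217   0.01  ]]
mat [[0.5586 0.1407 0.003 ]
 [0.6484 0.1972 0.003 ]
 [0.6583 0.0668 0.003 ]
 [0.4723 0.0495 0.003 ]
 [0.4592 0.1776 0.003 ]] [[0.5717 0.1116 0.003 ]]
topbox top corners [[ 0.6653 -0.189   0.106 ]
 [ 0.6686 -0.2476  0.106 ]
 [ 0.5312 -0.2565  0.106 ]
 [ 0.5218 -0.1953  0.106 ]]
bottle [[ 0.6157 -0.4477  0.    ]] block [[0.7798 0.0325 0.    ]]
```

move_arm --pt "20 30 3 0 0 -1.2" --pt "20 32 3 0 0 -1.2" --pt "20 32 3 0 0 -1.2" --pt "20 32 3 0 0 -1.2" --pt "20 32 3 0 0 -1.2"

```text
t: 1.02
eef_pos: [0.3457, -0.4694, 0.4199]
ee_rot: [-3.141, 0.0, -2.876]
force: [0.7, 0.2, 0.2]
width: 0.0875
```

move_arm --pt "20 32 3 0 0 -1.2" --pt "20 32 3 0 0 -1.2" --pt "20 32 3 0 0 -1.2" --pt "20 32 3 0 0 -1.2" --pt "20 32 3 0 0 -1.2"

```text
t: 1.43
eef_pos: [0.4457, -0.3091, 0.4352]
ee_rot: [-3.141, 0.001, -2.98]
force: [1.0, -0.9, 0.6]
width: 0.0876
```

move_arm --pt "20 32 3 0 0 -1.2" --pt "20 32 3 0 0 -1.2" --pt "20 30 3 0 0 -1.2" --pt "20 30 3 0 0 -1.2" --pt "20 25 3 0 0 -1.2"

```text
t: 1.85
eef_pos: [0.5457, -0.1598, 0.4503]
ee_rot: [3.141, 0.001, -3.084]
force: [0.8, -2.0, 0.3]
width: 0.0879
```

move_arm --pt "0 0 0 0 0 0" --pt "0 0 0 0 0 0" --pt "0 0 0 0 0 0" --pt "0 0 0 0 0 0" --pt "0 0 0 0 0 0"

```text
t: 2.27
eef_pos: [0.5446, -0.1627, 0.4497]
ee_rot: [-3.142, 0.0, -3.085]
force: [0.8, 0.6, 1.1]
width: 0.0875
```

```bash
python3 - <<'E'
from h import *
s=arm.get_state();print(s['t'],s['eef_pos'],s['ee_rot'],s['qd'])
C=cam("wrist");im=arm.grab_frame("wrist");np.save("w1.npy",im);import pickle;pickle.dump(C,open("w1.pkl","wb"))
cv2.imwrite("pics/w1.png",im[:,:,::-1])
for th,z in(("mat",0),("top_box",.074),("shelf_place",.04),("cradle_place",.01),("stand",0)):
    for d in arm.spot_point(th,"wrist"):print(th,d['xy'],round(d['score'],2),world(d['xy'],z,C)[0])
for th in("top_box","middle_box","mat","stand"):
    for d in arm.masks_of(th,"wrist"):
        m=d['pixels'].astype(np.uint8);r=cv2.minAreaRect(cv2.findNonZero(m));print(th,d['xy'],round(d['score'],2),m.sum(),r)
E
```

```text
2.2667 [ 0.5446 -0.1627  0.4497] [-3.1416  0.     -3.0851] [-0.0033 -0.0005  0.0011  0.0009  0.0008 -0.0027]
mat [528.6, 188.2] 0.72 [0.5612 0.1292 0.    ]
top_box [261.5, 220.8] 0.92 [ 0.6007 -0.2218  0.074 ]
shelf_place [113.3, 19.4] 0.64 [ 0.3923 -0.3891  0.04  ]
shelf_place [355.4, 208.8] 0.56 [ 0.591  -0.1101  0.04  ]
cradle_place [36.3, 48.6] 0.95 [ 0.4222 -0.503   0.01  ]
stand [86.7, 37.4] 0.9 [ 0.4061 -0.4464  0.    ]
stand [311.2, 200.2] 0.56 [ 0.5951 -0.1656  0.    ]
top_box [258.7, 220.9] 0.7 6875 ((257.08319091796875, 222.71878051757812), (121.16554260253906, 60.859161376953125), 86.93350982666016)
middle_box [266.5, 163.7] 0.95 270 ((277.8064270019531, 181.61167907714844), (86.0509262084961, 42.8287239074707), 50.80672836303711)
mat [530.9, 178.7] 0.65 12326 ((531.850341796875, 181.9858856201172), (100.15907287597656, 141.7480010986328), 5.389311790466309)
mat [413.6, 331.8] 0.51 700 ((414.37298583984375, 333.4143981933594), (40.360870361328125, 26.907245635986328), 48.01278305053711)
stand [334.3, 30.7] 0.92 12614 ((335.0, 38.0), (76.0, 180.0), 90.0)
stand [335.7, 199.9] 0.73 13037 ((310.5, 206.5), (133.0, 159.0), 90.0)
stand [82.6, 53.3] 0.71 17574 ((85.56455993652344, 46.48604965209961), (127.03743743896484, 168.74923706054688), 77.79953002929688)
```

View pics/w1.png

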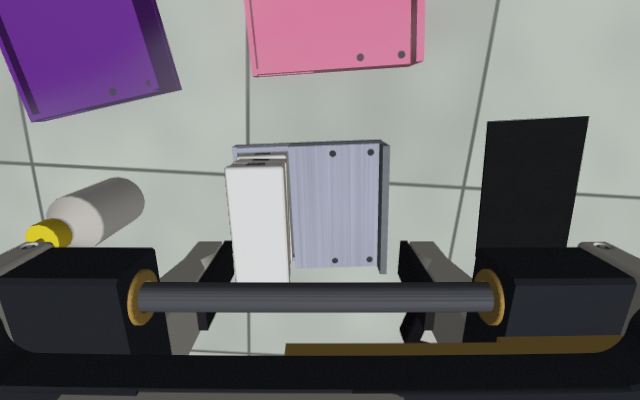

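Wrist view: the stack is at (260,225), the shelf at (290–380,145–270), the fence at (384,205) and the mat at (530,185). I'll enlarge the stand for corner picking.

```bash
python3 - <<'E'
from h import *
im=np.load("w1.npy")[130:280,220:400]
b=cv2.resize(im,None,fx=4,fy=4,interpolation=cv2.INTER_CUBIC)
for i in range(0,180,20):cv2.putText(b,str(220+i),(i*4,10),0,.35,(255,0,0));cv2.line(b,(i*4,12),(i*4,20),(255,0,0))
for i in range(0,150,10):cv2.putText(b,str(130+i),(0,i*4+4),0,.35,(255,0,0))
cv2.imwrite("pics/w1c.png",b[:,:,::-1])
E
```

```text
(no output)
```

View pics/w1c.png

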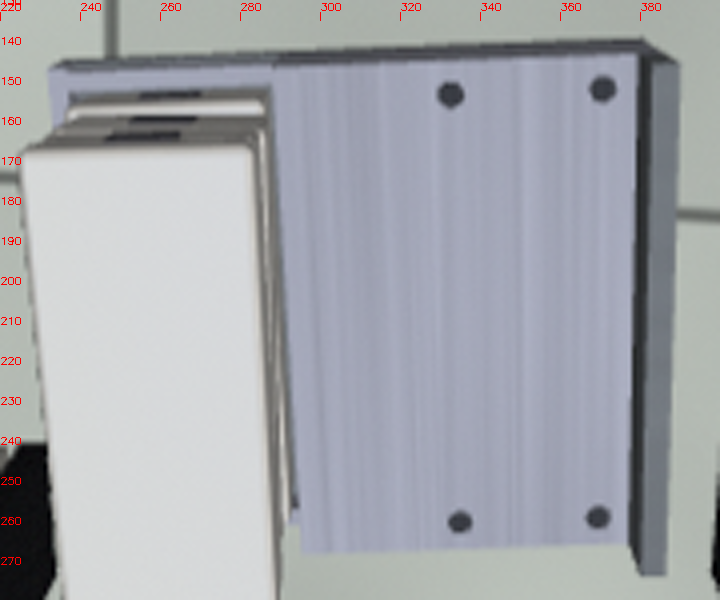

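```bash
cat >> h.py <<'E'
def fit2(model,W):
    m=np.asarray(model,float);W=np.asarray(W)[:,:2];a=m-m.mean(0);b=W-W.mean(0)
    th=np.arctan2((a[:,0]*b[:,1]-a[:,1]*b[:,0]).sum(),(a*b).sum());r=np.array([[np.cos(th),-np.sin(th)],[np.sin(th),np.cos(th)]])
    t=W.mean(0)-r@m.mean(0);return t,th,W-(m@r.T+t)
E
python3 - <<'E'
from h import *;import pickle
C=pickle.load(open("w1.pkl","rb"))
sh=np.array([[288,146],[379.25,143.5],[295.5,268.25],[377,266.25]])
W=world(sh,.04,C);t,th,res=fit2([[-.08,-.0225],[-.08,.085],[.08,-.0225],[.08,.085]],W)
print("stand",t,np.degrees(th),"res",res*1e3)
for n,y in(("shelf",.055),("cradle",-.055)):print(n,t+[-np.sin(th)*y,np.cos(th)*y])
B=world([[226,166.5],[283.5,167],[236.5,277.5],[290,277.5]],.106,C);print("box top",B)
L=B[2]-B[0];Rr=B[3]-B[1];print("yaws",[np.degrees(np.arctan2(v[1],v[0])) for v in (L,Rr)],"near yaw",np.degrees(np.arctan2(-(B[1]-B[0])[0],(B[1]-B[0])[1])),"w",np.linalg.norm(B[1]-B[0]))
mm=world([[489,122],[587,117]],.003,C);print("mat near corners",mm,np.linalg.norm(mm[1]-mm[0]))
E
```

```text
stand [ 0.5963 -0.1666] 5.246565284444592 res [[-0.7969 -0.3352]
 [-0.0728 -0.2758]
 [ 0.0196  0.1903]
 [ 0.8501  0.4207]]
shelf [ 0.5913 -0.1118]
cradle [ 0.6013 -0.2214]
box top [[ 0.5327 -0.2529  0.106 ]
 [ 0.5299 -0.1955  0.106 ]
 [ 0.6572 -0.2441  0.106 ]
 [ 0.6537 -0.1848  0.106 ]]
yaws [np.float64(4.041371843817793), np.float64(4.958695161825457)] near yaw 2.711874452511702 w 0.05746520210268614
mat near corners [[0.4775 0.0546 0.003 ]
 [0.463  0.1806 0.003 ]] 0.1267959851930461
```

move_arm --pt "11.3 -11.3 -20 0 0 0.26" --pt "11.3 -11.3 -20 0 0 0.26" --pt "11.3 -11.3 -20 0 0 0.26" --pt "11.3 -11.3 -20 0 0 0.26" --pt "11.3 -11.3 -20 0 0 0.26"

```text
t: 3.18
eef_pos: [0.6022, -0.2188, 0.3487]
ee_rot: [-3.142, 0.0, -3.061]
force: [0.3, -0.3, -0.0]
width: 0.0876
```

move_arm --pt "0 0 -15 0 0 0" --pt "0 0 -15 0 0 0" --pt "0 0 -12 0 0 0" --pt "0 0 -8 0 0 0" --pt "0 0 0 0 0 0"

```text
t: 3.6
eef_pos: [0.6012, -0.2182, 0.2978]
ee_rot: [3.141, -0.003, -3.061]
force: [-0.1, 0.1, 0.4]
width: 0.0881
```

```bash
python3 - <<'E'
from h import *
s=arm.get_state();print(s['t'],s['eef_pos'],np.degrees(s['ee_rot']),s['force'])
cv2.imwrite("pics/w2.png",arm.grab_frame("wrist")[:,:,::-1])
E
```

```text
3.6 [ 0.6012 -0.2182  0.2978] [ 179.9612   -0.1584 -175.3999] [-0.066   0.115   0.3674]
```

View pics/w2.png

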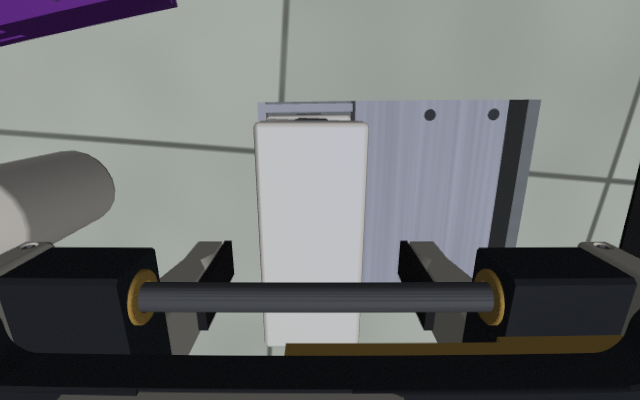

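The box centre is about 4 px (2 mm) left of the jaw centre at (315,…) and square to it. I'll correct y by −2 mm, descend and grip.

move_arm --pt "0 -1 -8 0 0 0" --pt "0 -1 -10 0 0 0" --pt "0 0 -10 0 0 0" --pt "0 0 -8 0 0 0" --pt "0 0 -6 0 0 0"

```text
t: 4.07
eef_pos: [0.6013, -0.2203, 0.2563]
ee_rot: [3.141, -0.001, -3.061]
force: [0.2, -0.1, 0.4]
width: 0.0876
```

move_arm --pt "0 0 0 0 0 0" --pt "0 0 0 0 0 0" --pt "0 0 0 0 0 0" --pt "0 0 0 0 0 0" --pt "0 0 0 0 0 0" --claw 150 --squeeze 20

```text
t: 4.48
eef_pos: [0.6019, -0.2204, 0.2582]
ee_rot: [-3.141, 0.001, -3.061]
force: [0.7, -0.7, 2.1]
width: 0.06
```

move_arm --pt "0 0 0 0 0 0" --pt "0 0 0 0 0 0" --pt "0 0 0 0 0 0" --pt "0 0 0 0 0 0" --pt "0 0 0 0 0 0"

```text
t: 4.9
eef_pos: [0.6019, -0.2204, 0.2582]
ee_rot: [-3.141, 0.001, -3.061]
force: [-0.9, 0.5, 4.2]
width: 0.0601
```

move_arm --pt "0 0 3 0 0 0" --pt "0 0 6 0 0 0" --pt "0 0 10 0 0 0" --pt "0 0 15 0 0 0" --pt "0 0 15 0 0 0"

```text
t: 5.32
eef_pos: [0.6015, -0.2204, 0.3073]
ee_rot: [3.141, -0.001, -3.061]
force: [0.2, -0.1, -2.1]
width: 0.06
```

move_arm --pt "0 5 15 0 0 0" --pt "-1 10 10 0 0 0" --pt "-2 15 0 0 0 0" --pt "-2 20 0 0 0 0" --pt "-3 25 0 0 0 0"

```text
t: 5.73
eef_pos: [0.593, -0.1443, 0.3311]
ee_rot: [3.141, -0.001, -3.062]
force: [1.0, -0.0, -2.6]
width: 0.0601
```

move_arm --pt "-3 25 0 0 0 0" --pt "-3 25 0 0 0 0" --pt "-3 25 0 0 0 0" --pt "-3 25 0 0 0 0" --pt "-3 25 0 0 0 0"

```text
t: 6.15
eef_pos: [0.5776, -0.0182, 0.331]
ee_rot: [3.141, -0.001, -3.061]
force: [-0.0, 0.4, -2.2]
width: 0.0599
```

move_arm --pt "-3 25 0 0 0 0" --pt "-3 25 0 0 0 0" --pt "-3 25 0 0 0 0" --pt "-3 25 0 0 0 0" --pt "-3 25 0 0 0 0"

```text
t: 6.57
eef_pos: [0.5623, 0.1066, 0.3311]
ee_rot: [3.142, -0.001, -3.061]
force: [1.1, -0.4, -2.5]
width: 0.0597
```

move_arm --pt "0 16 0 0 0 0" --pt "0 8 0 0 0 0" --pt "0 0 0 0 0 0" --pt "0 0 0 0 0 0" --pt "0 0 0 0 0 0"

```text
t: 6.98
eef_pos: [0.5633, 0.1283, 0.3313]
ee_rot: [-3.141, -0.001, -3.061]
force: [0.7, -0.1, -2.2]
width: 0.06
```

```bash
python3 - <<'E'
from h import *
s=arm.get_state();print(s['t'],s['eef_pos'],np.degrees(s['ee_rot']),s['force'],s['width'])
C=cam("wrist");im=arm.grab_frame("wrist");cv2.imwrite("pics/w3.png",im[:,:,::-1])
S=arm.grab_frame("top")[130:250,230:450];S=cv2.resize(S,None,fx=2.9,fy=2.9,interpolation=cv2.INTER_CUBIC)[:,:,::-1]
cv2.imwrite("pics/w3b.png",np.vstack([cv2.resize(im[150:],(638,249))[:,:,::-1],S[:348,:638]]))
E
```

```text
6.9833 [0.5633 0.1283 0.3313] [-179.9832   -0.0435 -175.3959] [ 0.6792 -0.0557 -2.2064] 0.05998286165254866
```

View pics/w3b.png

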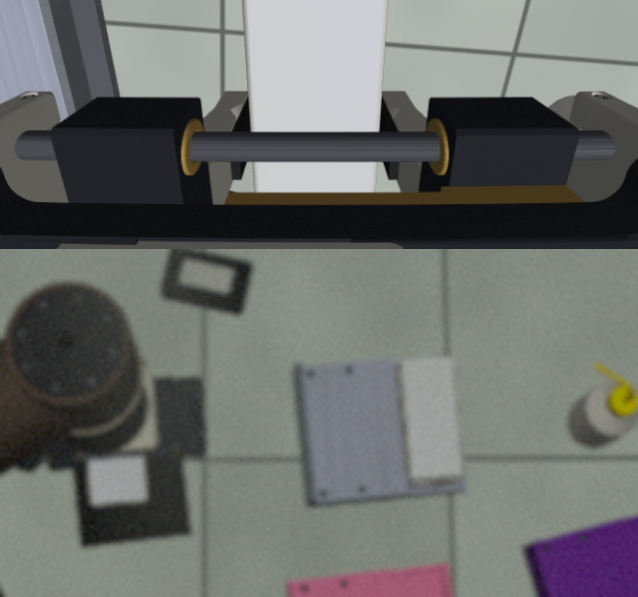

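The box is held above the mat (lower panel about (120,480)) and the middle box is still on the stack. I'll lower it gently.

move_arm --pt "0 0 -15 0 0 0" --pt "0 0 -25 0 0 0" --pt "0 0 -25 0 0 0" --pt "0 0 -25 0 0 0" --pt "0 0 -20 0 0 0"

```text
t: 7.5
eef_pos: [0.5633, 0.1275, 0.22]
ee_rot: [-3.141, -0.001, -3.063]
force: [1.0, -0.5, -1.2]
width: 0.06
```

move_arm --pt "0 0 -12 0 0 0" --pt "0 0 -8 0 0 0" --pt "0 0 -5 0 0 0" --pt "0 0 -3 0 0 0" --pt "0 0 -2 0 0 0"

```text
t: 7.92
eef_pos: [0.564, 0.1285, 0.192]
ee_rot: [3.141, 0.001, -3.062]
force: [-0.0, 0.2, -2.2]
width: 0.0597
```

move_arm --pt "0 0 -1 0 0 0" --pt "0 0 -1 0 0 0" --pt "0 0 -1 0 0 0" --pt "0 0 -0.5 0 0 0" --pt "0 0 0 0 0 0"

```text
t: 8.33
eef_pos: [0.5637, 0.1287, 0.1884]
ee_rot: [3.141, 0.0, -3.061]
force: [-0.1, 0.6, -2.2]
width: 0.0593
```

move_arm --pt "0 0 -0.7 0 0 0" --pt "0 0 -0.7 0 0 0" --pt "0 0 -0.6 0 0 0" --pt "0 0 0 0 0 0" --pt "0 0 0 0 0 0"

```text
t: 8.75
eef_pos: [0.5637, 0.1287, 0.1872]
ee_rot: [3.141, 0.001, -3.061]
force: [-3.7, 0.7, 8.3]
width: 0.0599
```

move_arm --pt "0 0 0 0 0 0" --pt "0 0 0 0 0 0" --pt "0 0 0 0 0 0" --pt "0 0 0 0 0 0" --pt "0 0 0 0 0 0" --claw 0

```text
t: 9.17
eef_pos: [0.5637, 0.1286, 0.1861]
ee_rot: [-3.142, -0.0, -3.061]
force: [0.8, 0.0, -1.1]
width: 0.0855
```

move_arm --pt "0 0 5 0 0 0" --pt "0 0 10 0 0 0" --pt "0 0 15 0 0 0" --pt "0 0 25 0 0 0" --pt "0 0 30 0 0 0"

```text
t: 9.58
eef_pos: [0.5632, 0.1283, 0.2716]
ee_rot: [-3.14, -0.002, -3.061]
force: [0.2, -0.4, 0.7]
width: 0.0875
```

move_arm --pt "0 0 30 0 0 0" --pt "0 0 30 0 0 0" --pt "0 0 30 0 0 0" --pt "0 0 30 0 0 0" --pt "0 0 25 0 0 0"

```text
t: 10.0
eef_pos: [0.5634, 0.1283, 0.4199]
ee_rot: [3.141, 0.003, -3.061]
force: [0.2, 0.6, -0.1]
width: 0.0876
```

```bash
python3 - <<'E'
from h import *
s=arm.get_state();print(s['t'],s['q'],np.degrees(s['ee_rot']))
C=cam("wrist");im=arm.grab_frame("wrist");cv2.imwrite("pics/w4.png",im[:,:,::-1])
for d in arm.masks_of("top_box","wrist"):
    m=d['pixels'].astype(np.uint8);print(round(d['score'],2),m.sum(),cv2.minAreaRect(cv2.findNonZero(m)),world(d['xy'],.035,C))
print([ (round(d['score'],2),world(d['xy'],.003,C)[0]) for d in arm.spot_point("top_box","wrist")])
T=cam("top");arm.grab_frame("top")
for n,z in (("top_box",.003),("middle_box",.042),("bottom_box",.01)):print(n,[ (round(d['score'],2),world(d['xy'],z,T)[0]) for d in arm.spot_point(n,"top")])
E
```

```text
10.0 [ 0.5625  0.1891 -0.1862  0.0005 -1.1927 -2.0529] [ 179.9477    0.155  -175.3852]
0.69 6380 ((315.5, 168.5), (121.0, 55.0), 90.0) [[0.5571 0.1272 0.035 ]]
0.64 9730 ((314.71038818359375, 162.62826538085938), (152.90711975097656, 113.3873291015625), 88.18170166015625) [[0.5407 0.0967 0.035 ]]
[(0.94, array([0.5629, 0.1232, 0.003 ]))]
top_box [(0.61, array([0.5613, 0.1274, 0.003 ]))]
middle_box [(0.62, array([ 0.5997, -0.2192,  0.042 ]))]
bottom_box [(0.51, array([ 0.6025, -0.2195,  0.01  ]))]
```

View pics/w4.png

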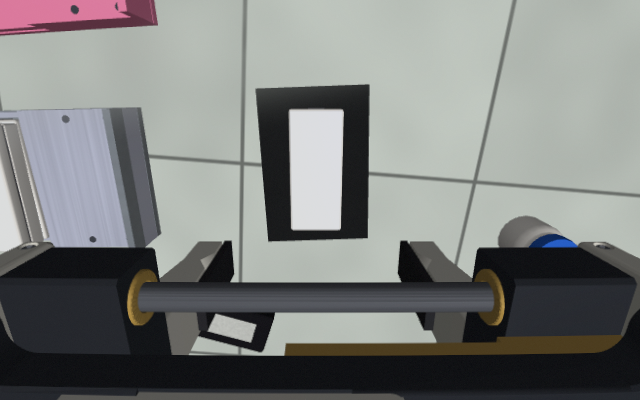

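The top box sits well inside the mat (315,170). I'll move behind the stack with the jaws turned along the stand's x, so both fingertips push squarely.

move_arm --pt "2.5 -20 0 0 0 -6" --pt "3 -28 0 0 0 -6" --pt "3 -28 0 0 0 -6" --pt "3 -28 0 0 0 -6" --pt "3 -28 0 0 0 -6"

```text
t: 10.77
eef_pos: [0.578, -0.0045, 0.415]
ee_rot: [-3.14, -0.002, 2.694]
force: [0.5, -0.1, 0.0]
width: 0.0873
```

move_arm --pt "3 -28 0 0 0 -6" --pt "3 -28 0 0 0 -6" --pt "3 -28 0 0 0 -6" --pt "3 -28 0 0 0 -6" --pt "3 -28 0 0 0 -6"

```text
t: 11.18
eef_pos: [0.593, -0.1447, 0.4149]
ee_rot: [-3.14, -0.001, 2.17]
force: [0.4, 0.6, 0.4]
width: 0.0879
```

move_arm --pt "3 -28 0 0 0 -6" --pt "3 -28 0 0 0 -6" --pt "3 -28 0 0 0 -6" --pt "3 -28 0 0 0 -6" --pt "2 -25 0 0 0 -5.4"

```text
t: 11.6
eef_pos: [0.6071, -0.2821, 0.4146]
ee_rot: [-3.139, -0.001, 1.656]
force: [1.2, 0.3, 0.7]
width: 0.0878
```

move_arm --pt "0 0 -20 0 0 0" --pt "0 0 -25 0 0 0" --pt "0 0 -20 0 0 0" --pt "0 0 -15 0 0 0" --pt "0 0 0 0 0 0"

```text
t: 12.02
eef_pos: [0.6059, -0.2801, 0.3309]
ee_rot: [-3.134, -0.003, 1.661]
force: [-0.2, -0.2, -0.8]
width: 0.0878
```

```bash
python3 - <<'E'
from h import *
s=arm.get_state();print(s['t'],s['q'],s['eef_pos'],np.degrees(s['ee_rot']),s['force'])
C=cam("wrist");im=arm.grab_frame("wrist");cv2.imwrite("pics/w5.png",im[:,:,::-1]);import pickle;pickle.dump(C,open("w5.pkl","wb"))
E
```

```text
12.0167 [-0.142   0.3999 -0.0993 -0.0013 -1.08   -2.9091] [ 0.6059 -0.2801  0.3309] [-179.5482   -0.1744   95.1501] [-0.2427 -0.1536 -0.8373]
```

View pics/w5.png

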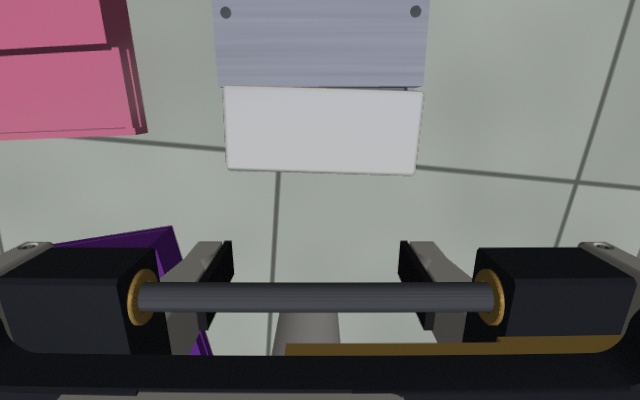

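The two-finger layout is right, but this wrist direction would run joint 6 out of range at the fence (q6 is already −2.91). I'll turn half a revolution the other way up high, and measure the middle box and the bottle first.

```bash
python3 - <<'E'
from h import *;import pickle
C=pickle.load(open("w5.pkl","rb"))
B=world([[225,87],[422,92],[414,174],[228,170]],.074,C);t,th,r=fit2([[.07,.03],[-.07,.03],[-.07,-.03],[.07,-.03]],B)
if np.cos(th)<0: pass
st=np.array([.5963,-.1666]);a=np.radians(5.25);Ri=np.array([[np.cos(a),np.sin(a)],[-np.sin(a),np.cos(a)]])
print("mid",t,np.degrees(th),r*1e3,"in stand",Ri@(t-st))
print("stand-frame corners",(B[:,:2]-st)@Ri.T)
W=cam("top");arm.grab_frame("top")
S=cam("scene");arm.grab_frame("scene")
for n,c in(("top",W),("scene",S)):
  for d in arm.spot_point("wash_bottle",n):
    w=world(d['xy'],0,c)[0,:2];print(n,round(d['score'],2),w,Ri@(w-st))
E
```

```text
mid [ 0.6023 -0.2218] -176.03557310899424 [[ -1.6305  59.0827]
 [ -6.2711  58.3874]
 [  2.369  -58.7605]
 [  5.5326 -58.7096]] in stand [ 0.0009 -0.0556]
stand-frame corners [[-0.066  -0.025 ]
 [ 0.0693 -0.0284]
 [ 0.0685 -0.0859]
 [-0.0683 -0.083 ]]
top 0.63 [ 0.6115 -0.4202] [-0.0081 -0.2539]
scene 0.79 [ 0.6133 -0.4248] [-0.0067 -0.2586]
```

move_arm --pt "0 5 20 0 0 6" --pt "0 5 20 0 0 6" --pt "0 5 20 0 0 6" --pt "0 0 20 0 0 6" --pt "0 0 10 0 0 6"

```text
t: 12.68
eef_pos: [0.6075, -0.2652, 0.4308]
ee_rot: [3.138, 0.004, 2.191]
force: [-0.4, -0.5, 0.4]
width: 0.0874
```

move_arm --pt "0 0 0 0 0 6" --pt "0 0 0 0 0 6" --pt "0 0 0 0 0 6" --pt "0 0 0 0 0 6" --pt "0 0 0 0 0 6"

```text
t: 13.1
eef_pos: [0.6072, -0.2653, 0.4277]
ee_rot: [3.141, 0.002, 2.714]
force: [-0.3, -0.7, 0.7]
width: 0.0879
```

move_arm --pt "0 0 0 0 0 6" --pt "0 0 0 0 0 6" --pt "0 0 0 0 0 6" --pt "0 0 0 0 0 6" --pt "0 0 0 0 0 6"

```text
t: 13.52
eef_pos: [0.6072, -0.2653, 0.4276]
ee_rot: [-3.141, 0.002, -3.045]
force: [0.0, 1.0, -0.1]
width: 0.0875
```

move_arm --pt "0 0 0 0 0 6" --pt "0 0 0 0 0 6" --pt "0 0 0 0 0 6" --pt "0 0 0 0 0 6" --pt "0 0 0 0 0 6"

```text
t: 13.93
eef_pos: [0.6072, -0.2653, 0.4277]
ee_rot: [-3.14, 0.001, -2.522]
force: [-0.2, -0.5, 0.1]
width: 0.0877
```

move_arm --pt "0 0 0 0 0 6" --pt "0 0 0 0 0 6" --pt "0 0 0 0 0 6" --pt "0 0 0 0 0 6" --pt "0 0 0 0 0 6"

```text
t: 14.35
eef_pos: [0.6072, -0.2653, 0.4277]
ee_rot: [-3.139, 0.001, -1.998]
force: [-0.2, 0.0, -0.3]
width: 0.0878
```

move_arm --pt "0 0 0 0 0 6" --pt "0 0 0 0 0 6" --pt "0 0 0 0 0 6" --pt "0 0 0 0 0 6" --pt "0 0 0 0 0 6"

```text
t: 14.77
eef_pos: [0.6072, -0.2653, 0.4277]
ee_rot: [-3.14, -0.001, -1.475]
force: [0.3, 0.3, 0.5]
width: 0.0875
```

```bash
python3 - <<'E'
from h import *
s=arm.get_state();print(s['t'],s['q'],s['eef_pos'],np.degrees(s['ee_rot']),s['force'])
C=cam("wrist");im=arm.grab_frame("wrist");cv2.imwrite("pics/w6.png",im[:,:,::-1]);import pickle;pickle.dump(C,open("w6.pkl","wb"))
E
```

```text
14.7667 [-0.1182  0.3253  0.0156  0.0002 -1.259   0.2144] [ 0.6072 -0.2653  0.4277] [-179.8855   -0.0355  -84.4871] [0.3489 0.3244 0.4723]
```

move_arm --pt "-1.2 -7 -25 0 0 -0.2" --pt "0 0 -30 0 0 0" --pt "0 0 -30 0 0 0" --pt "0 0 -30 0 0 0" --pt "0 0 -25 0 0 0"

```text
t: 15.23
eef_pos: [0.6057, -0.2723, 0.2853]
ee_rot: [-3.141, 0.0, -1.486]
force: [0.8, 1.0, -0.3]
width: 0.0876
```

move_arm --pt "0 0 -20 0 0 0" --pt "0 0 -15 0 0 0" --pt "0 0 -12 0 0 0" --pt "0 0 -8 0 0 0" --pt "0 0 -3 0 0 0"

```text
t: 15.65
eef_pos: [0.606, -0.2723, 0.2275]
ee_rot: [3.141, 0.0, -1.485]
force: [0.3, -0.3, 0.0]
width: 0.0875
```

```bash
python3 - <<'E'
from h import *
s=arm.get_state();print(s['t'],s['q'],s['eef_pos'],np.degrees(s['ee_rot']),s['force'])
S=arm.grab_frame("scene")[190:350,210:370];im=arm.grab_frame("wrist")
cv2.imwrite("pics/w7.png",np.hstack([cv2.resize(S,(500,500),interpolation=cv2.INTER_CUBIC),cv2.resize(im,(300,500))])[:,:,::-1])
E
```

```text
15.65 [-0.1295  0.4919 -0.2165 -0.0001 -0.863   0.2158] [ 0.606  -0.2723  0.2275] [179.968    0.0097 -85.0563] [ 0.2987 -0.2949  0.0397]
```

View pics/w7.png

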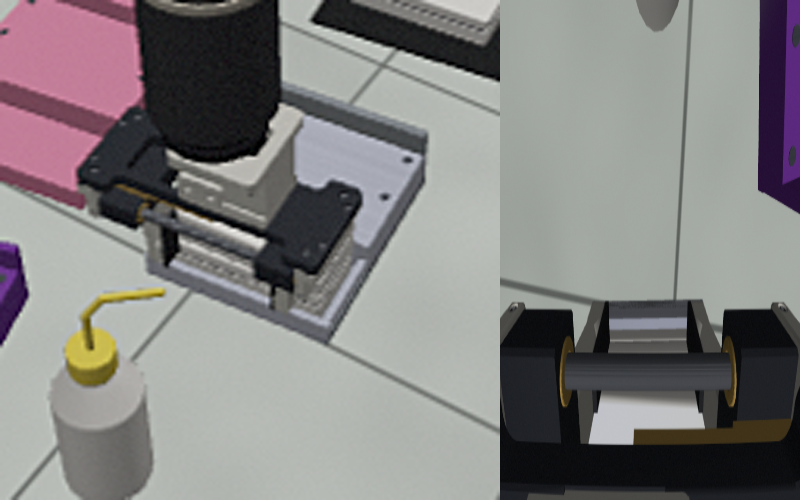

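The fingers are down behind the box, clear of the cradle, and the bottle is well away. Pushing along the stand's +y.

move_arm --pt "-0.3 3 0 0 0 0" --pt "-0.4 4 0 0 0 0" --pt "-0.5 5 0 0 0 0" --pt "-0.5 5 0 0 0 0" --pt "-0.5 5 0 0 0 0"

```text
t: 16.17
eef_pos: [0.6041, -0.2502, 0.2292]
ee_rot: [-3.14, -0.001, -1.483]
force: [0.2, -4.8, 3.3]
width: 0.0871
```

move_arm --pt "-0.5 5 0 0 0 0" --pt "-0.5 5 0 0 0 0" --pt "-0.5 5 0 0 0 0" --pt "-0.5 5 0 0 0 0" --pt "-0.5 5 0 0 0 0"

```text
t: 16.58
eef_pos: [0.6009, -0.2246, 0.2277]
ee_rot: [3.141, 0.001, -1.484]
force: [-0.4, -1.3, -0.1]
width: 0.0873
```

move_arm --pt "-0.5 5 0 0 0 0" --pt "-0.5 5 0 0 0 0" --pt "-0.5 5 0 0 0 0" --pt "-0.5 5 0 0 0 0" --pt "-0.5 5 0 0 0 0"

```text
t: 17.0
eef_pos: [0.5986, -0.1998, 0.2279]
ee_rot: [3.141, 0.0, -1.483]
force: [0.3, -1.0, 0.4]
width: 0.0879
```

move_arm --pt "-0.5 5 0 0 0 0" --pt "-0.5 5 0 0 0 0" --pt "-0.5 5 0 0 0 0" --pt "-0.5 5 0 0 0 0" --pt "-0.5 5 0 0 0 0"

```text
t: 17.42
eef_pos: [0.5962, -0.1749, 0.2282]
ee_rot: [3.142, 0.0, -1.484]
force: [-0.2, -0.9, -1.2]
width: 0.088
```

move_arm --pt "-0.4 4 0 0 0 0" --pt "-0.4 4 0 0 0 0" --pt "-0.3 3 0 0 0 0" --pt "-0.3 3 0 0 0 0" --pt "-0.2 2 0 0 0 0"

```text
t: 17.83
eef_pos: [0.5947, -0.1591, 0.2282]
ee_rot: [-3.142, -0.0, -1.483]
force: [-0.3, -2.0, 0.0]
width: 0.0877
```

move_arm --pt "-0.2 2 0 0 0 0" --pt "-0.1 1 0 0 0 0" --pt "-0.1 1 0 0 0 0" --pt "-0.1 1 0 0 0 0" --pt "0 0 0 0 0 0"

```text
t: 18.25
eef_pos: [0.5942, -0.1543, 0.2282]
ee_rot: [-3.141, 0.0, -1.483]
force: [-0.3, -0.5, 0.5]
width: 0.0875
```

move_arm --pt "-0.1 1 0 0 0 0" --pt "-0.1 1 0 0 0 0" --pt "-0.1 1 0 0 0 0" --pt "0 0 0 0 0 0" --pt "0 0 0 0 0 0"

```text
t: 18.67
eef_pos: [0.5943, -0.1531, 0.2288]
ee_rot: [-3.141, -0.003, -1.482]
force: [1.2, -13.8, -0.8]
width: 0.0872
```

```bash
python3 - <<'E'
from h import *
s=arm.get_state();print(s['eef_pos'],s['force'])
im=arm.grab_frame("top")[150:240,310:410]
cv2.imwrite("pics/w8.png",cv2.resize(im,(700,630),interpolation=cv2.INTER_CUBIC)[:600,:,::-1])
T=cam("top");print([(round(d['score'],2),world(d['xy'],.04,T)[0]) for d in arm.spot_point("middle_box","top")])
E
```

```text
[ 0.5943 -0.1531  0.2288] [  1.1545 -13.8206  -0.7824]
[(0.82, array([ 0.5913, -0.1103,  0.04  ]))]
```

13.8 N reaction, so the box is firmly against the fence. Backing off, then up to the earlier viewing pose.

move_arm --pt "0.2 -3 0 0 0 0" --pt "1 -10 0 0 0 0" --pt "1 -10 5 0 0 0" --pt "0 0 25 0 0 0" --pt "0 0 35 0 0 0"

```text
t: 19.18
eef_pos: [0.595, -0.1753, 0.2909]
ee_rot: [3.135, 0.001, -1.485]
force: [0.8, 0.6, -0.4]
width: 0.0874
```

move_arm --pt "-4 0 32 0 0 -6" --pt "-4 0 32 0 0 -6" --pt "-4 0 32 0 0 -6" --pt "-4 0 32 0 0 -6" --pt "-4 0 30 0 0 -6"

```text
t: 19.6
eef_pos: [0.5755, -0.175, 0.4538]
ee_rot: [-3.141, 0.001, -2.012]
force: [1.1, 0.9, -0.2]
width: 0.0877
```

move_arm --pt "-4 2 0 0 0 -6" --pt "-4 2 0 0 0 -6" --pt "-4 2 0 0 0 -6" --pt "-4 2 0 0 0 -6" --pt "-4 2 0 0 0 -6"

```text
t: 20.02
eef_pos: [0.5557, -0.1648, 0.4517]
ee_rot: [3.142, 0.001, -2.536]
force: [1.0, 0.4, -0.2]
width: 0.0875
```

move_arm --pt "-3 0 0 0 0 -6" --pt "-3 0 0 0 0 -6" --pt "-3 0 0 0 0 -6" --pt "-3 0 0 0 0 -6" --pt "0 0 0 0 0 -6"

```text
t: 20.43
eef_pos: [0.5435, -0.1649, 0.4518]
ee_rot: [3.141, 0.0, -3.06]
force: [0.6, -0.4, 0.5]
width: 0.0878
```

move_arm --pt "0 0 0 0 0 0" --pt "0 0 0 0 0 0" --pt "0 0 0 0 0 0" --pt "0 0 0 0 0 0" --pt "0 0 0 0 0 0"

```text
t: 20.85
eef_pos: [0.5441, -0.1645, 0.4511]
ee_rot: [3.142, -0.0, -3.053]
force: [0.4, 0.2, -0.3]
width: 0.0874
```

```bash
python3 - <<'E'
from h import *;import pickle
s=arm.get_state();print(s['t'],s['eef_pos'],np.degrees(s['ee_rot']))
C=cam("wrist");im=arm.grab_frame("wrist");np.save("w9.npy",im);pickle.dump(C,open("w9.pkl","wb"))
o=(200,130);b=cv2.resize(im[130:280,200:400],None,fx=4,fy=4,interpolation=cv2.INTER_CUBIC)
for i in range(0,200,20):cv2.putText(b,str(200+i),(i*4,10),0,.35,(255,0,0));cv2.line(b,(i*4,12),(i*4,20),(255,0,0))
for i in range(0,150,10):cv2.putText(b,str(130+i),(0,i*4+4),0,.35,(255,0,0))
cv2.imwrite("pics/w9.png",b[:,:,::-1])
E
```

```text
20.85 [ 0.5441 -0.1645  0.4511] [ 179.9961   -0.0051 -174.912 ]
```

View pics/w9.png

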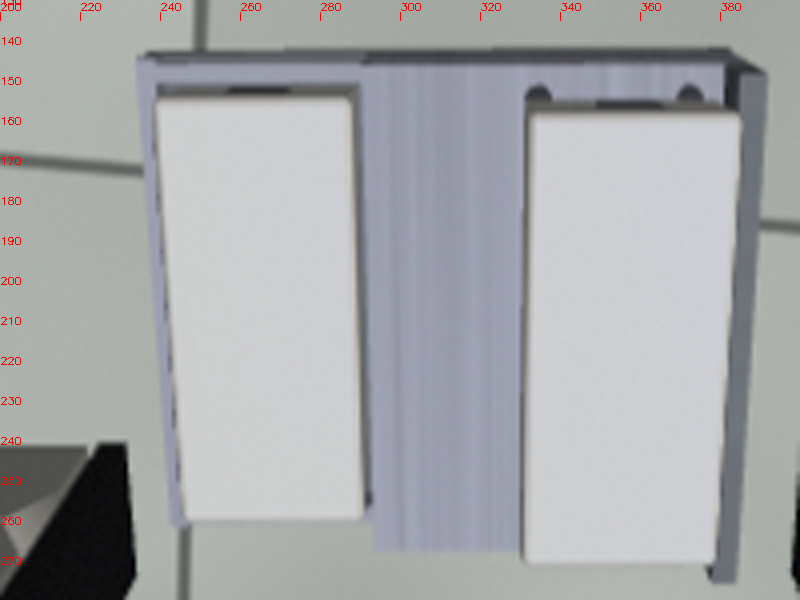

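```bash
python3 - <<'E'
from h import *;import pickle
C=pickle.load(open("w9.pkl","rb"));st=np.array([.5963,-.1666]);a=np.radians(5.25);Ri=np.array([[np.cos(a),np.sin(a)],[-np.sin(a),np.cos(a)]])
M=[[-.07,-.03],[-.07,.03],[.07,-.03],[.07,.03]]
for n,p,z in(("bottom",[[239,154.25],[288,153.75],[246.5,260],[291,259.5]],.042),("middle",[[332.25,157.75],[385.25,157.25],[331,270.75],[378.5,270.5]],.072)):
    t,th,r=fit2(M,world(p,z,C));print(n,t,np.degrees(th),"stand",Ri@(t-st),r.round(4).tolist())
t,th,r=fit2([[-.08,-.0225],[-.08,.085]],world([[291,144.7],[381,144.5]],.04,C));print("stand",t,np.degrees(th))
E
```

```text
bottom [ 0.5994 -0.2211] 5.385643336158353 stand [-0.0019 -0.0546] [[0.0007, 0.0011], [0.0006, -0.0008], [-0.0005, 0.0007], [-0.0008, -0.001]]
middle [ 0.5889 -0.1124] 5.352059543360918 stand [-0.0024  0.0546] [[0.0006, 0.001], [0.0005, -0.0008], [-0.0006, 0.0009], [-0.0005, -0.0011]]
stand [ 0.5944 -0.1667] 5.275070115143732
```

The middle box is flush (stand y 54.6 mm, square) and the bottom box is undisturbed at (0.5994, −0.2211), yaw 5.4°. Fetching the top box from where I left it.

move_arm --pt "1.4 15 0 0 0 -0.1" --pt "2 30 0 0 0 -0.1" --pt "2 30 0 0 0 -0.1" --pt "2 30 0 0 0 -0.1" --pt "2 30 0 0 0 -0.1"

```text
t: 21.32
eef_pos: [0.5534, -0.0282, 0.4513]
ee_rot: [3.142, 0.0, -3.063]
force: [1.1, -0.4, 0.5]
width: 0.0877
```

move_arm --pt "2 30 0 0 0 0" --pt "2 30 0 0 0 0" --pt "2 30 0 0 0 0" --pt "2 30 -10 0 0 0" --pt "1 25 -20 0 0 0"

```text
t: 21.73
eef_pos: [0.5631, 0.1178, 0.4233]
ee_rot: [3.14, 0.005, -3.061]
force: [0.2, 0.1, -0.1]
width: 0.0881
```

move_arm --pt "1 13 -20 0 0 0" --pt "0 0 -30 0 0 0" --pt "0 0 -30 0 0 0" --pt "0 0 -30 0 0 0" --pt "0 0 -20 0 0 0"

```text
t: 22.15
eef_pos: [0.5627, 0.1286, 0.2883]
ee_rot: [-3.141, -0.003, -3.062]
force: [-0.1, 0.5, 0.2]
width: 0.0877
```

```bash
python3 - <<'E'
from h import *
s=arm.get_state();print(s['t'],s['eef_pos'],np.degrees(s['ee_rot']))
C=cam("wrist");im=arm.grab_frame("wrist")
# white top: threshold, fit edges above the gripper rod
g=im.min(2)
for r in range(120,270,20):
    w=np.where(g[r,220:400]>195)[0];print(r,(w.min()+220,w.max()+220,(w.min()+w.max())/2+220) if len(w) else None)
col=np.where(g[60:270,312]>195)[0];print("near edge row",col.min()+60,world([312,col.min()+60],.035,C))
E
```

```text
22.15 [0.5627 0.1286 0.2883] [-179.9557   -0.153  -175.4382]
120 (np.int64(276), np.int64(357), np.float64(316.5))
140 (np.int64(220), np.int64(399), np.float64(309.5))
160 (np.int64(220), np.int64(399), np.float64(309.5))
180 (np.int64(220), np.int64(399), np.float64(309.5))
200 (np.int64(278), np.int64(399), np.float64(338.5))
220 (np.int64(225), np.int64(354), np.float64(289.5))
240 (np.int64(233), np.int64(353), np.float64(293.0))
260 (np.int64(235), np.int64(353), np.float64(294.0))
near edge row 119 [[0.4945 0.1205 0.035 ]]
```

Aligned (box spans columns 278–354, centre 316). Descend and grip.

move_arm --pt "0.5 0 -25 0 0 0" --pt "0 0 -30 0 0 0" --pt "0 0 -25 0 0 0" --pt "0 0 -15 0 0 0" --pt "0 0 -7 0 0 0"

```text
t: 22.62
eef_pos: [0.5637, 0.1284, 0.1875]
ee_rot: [-3.14, -0.003, -3.063]
force: [-0.4, 0.5, -0.1]
width: 0.0874
```

move_arm --pt "0 0 0 0 0 0" --pt "0 0 0 0 0 0" --pt "0 0 0 0 0 0" --pt "0 0 0 0 0 0" --pt "0 0 0 0 0 0" --claw 150 --squeeze 20

```text
t: 23.03
eef_pos: [0.5643, 0.1288, 0.1904]
ee_rot: [3.141, 0.002, -3.063]
force: [-0.5, -1.1, 4.0]
width: 0.0599
```

move_arm --pt "0 0 0 0 0 0" --pt "0 0 0 0 0 0" --pt "0 0 0 0 0 0" --pt "0 0 0 0 0 0" --pt "0 0 0 0 0 0"

```text
t: 23.45
eef_pos: [0.5644, 0.1289, 0.1904]
ee_rot: [3.141, 0.002, -3.063]
force: [-1.6, 0.8, 6.6]
width: 0.0598
```

move_arm --pt "0 0 3 0 0 0" --pt "0 0 7 0 0 0" --pt "0 0 15 0 0 0" --pt "0 0 20 0 0 0" --pt "0 0 25 0 0 0"

```text
t: 23.87
eef_pos: [0.5633, 0.1283, 0.259]
ee_rot: [-3.14, -0.003, -3.063]
force: [-0.3, 0.4, -1.8]
width: 0.06
```

move_arm --pt "0 -3 25 0 0 0" --pt "1 -8 25 0 0 0" --pt "2 -15 20 0 0 0.2" --pt "2 -20 0 0 0 0.2" --pt "3 -25 0 0 0 0.3"

```text
t: 24.28
eef_pos: [0.5721, 0.0577, 0.3314]
ee_rot: [3.14, 0.003, -3.049]
force: [0.1, -1.4, -2.3]
width: 0.0598
```

move_arm --pt "3 -25 0 0 0 0" --pt "3 -25 0 0 0 0" --pt "3 -25 0 0 0 0" --pt "3 -25 0 0 0 0" --pt "3 -25 0 0 0 0"

```text
t: 24.7
eef_pos: [0.5866, -0.0686, 0.3295]
ee_rot: [3.141, -0.0, -3.051]
force: [-1.1, 0.2, -2.1]
width: 0.0597
```

move_arm --pt "3 -25 0 0 0 0" --pt "3 -25 0 0 0 0" --pt "3 -25 0 0 0 0" --pt "3 -25 0 0 0 0" --pt "2 -25 0 0 0 0"

```text
t: 25.12
eef_pos: [0.6008, -0.1936, 0.3294]
ee_rot: [3.141, -0.0, -3.051]
force: [-0.7, 0.8, -1.1]
width: 0.06
```

move_arm --pt "0 -18 0 0 0 0" --pt "0 -10 0 0 0 0" --pt "0 0 0 0 0 0" --pt "0 0 0 0 0 0" --pt "0 0 0 0 0 0"

```text
t: 25.53
eef_pos: [0.6008, -0.2198, 0.3292]
ee_rot: [3.141, -0.0, -3.051]
force: [0.4, -0.6, -2.6]
width: 0.0599
```

```bash
python3 - <<'E'
from h import *
s=arm.get_state();print(s['t'],s['eef_pos'],np.degrees(s['ee_rot']),s['force'],s['width'])
E
```

```text
25.5333 [ 0.6008 -0.2198  0.3292] [ 179.9838   -0.0071 -174.7913] [ 0.4375 -0.6318 -2.594 ] 0.05991801677450377
```

move_arm --pt "-0.8 -1.2 -12 0 0 0" --pt "0 0 -20 0 0 0" --pt "0 0 -20 0 0 0" --pt "0 0 -15 0 0 0" --pt "0 0 -10 0 0 0"

```text
t: 25.95
eef_pos: [0.5995, -0.2206, 0.2496]
ee_rot: [3.141, -0.003, -3.05]
force: [0.4, -0.1, -2.2]
width: 0.0596
```

move_arm --pt "0 0 -7 0 0 0" --pt "0 0 -5 0 0 0" --pt "0 0 -4 0 0 0" --pt "0 0 -2 0 0 0" --pt "0 0 -1.5 0 0 0"

```text
t: 26.37
eef_pos: [0.6004, -0.2216, 0.233]
ee_rot: [-3.141, 0.001, -3.051]
force: [0.4, 0.2, -1.3]
width: 0.0598
```

move_arm --pt "0 0 -1 0 0 0" --pt "0 0 -0.7 0 0 0" --pt "0 0 0 0 0 0" --pt "0 0 0 0 0 0" --pt "0 0 0 0 0 0"

```text
t: 26.78
eef_pos: [0.6002, -0.2216, 0.2312]
ee_rot: [-3.141, 0.0, -3.051]
force: [-0.4, 0.1, -2.7]
width: 0.0598
```

move_arm --pt "0 0 -0.6 0 0 0" --pt "0 0 -0.6 0 0 0" --pt "0 0 -0.6 0 0 0" --pt "0 0 0 0 0 0" --pt "0 0 0 0 0 0"

```text
t: 27.2
eef_pos: [0.6002, -0.2216, 0.2295]
ee_rot: [-3.141, 0.0, -3.051]
force: [-1.0, 1.1, 2.0]
width: 0.0599
```

Contact, at the expected height. Just a touch more, then release and rise.

move_arm --pt "0 0 -0.3 0 0 0" --pt "0 0 0 0 0 0" --pt "0 0 0 0 0 0" --pt "0 0 0 0 0 0" --pt "0 0 0 0 0 0"

```text
t: 27.62
eef_pos: [0.6002, -0.2216, 0.2294]
ee_rot: [-3.141, 0.0, -3.051]
force: [-2.5, 1.2, 5.2]
width: 0.0597
```

move_arm --pt "0 0 0 0 0 0" --pt "0 0 0 0 0 0" --pt "0 0 0 0 0 0" --pt "0 0 0 0 0 0" --pt "0 0 0 0 0 0" --claw 0

```text
t: 28.03
eef_pos: [0.6002, -0.2216, 0.2287]
ee_rot: [3.142, -0.0, -3.051]
force: [-0.3, -0.7, -0.0]
width: 0.0851
```

move_arm --pt "0 0 5 0 0 0" --pt "0 0 12 0 0 0" --pt "0 0 20 0 0 0" --pt "0 0 30 0 0 0" --pt "0 0 30 0 0 0"

```text
t: 28.45
eef_pos: [0.5999, -0.2216, 0.3275]
ee_rot: [-3.142, -0.001, -3.051]
force: [1.6, -0.1, -0.1]
width: 0.0874
```

move_arm --pt "-11 12 30 0 0 0" --pt "-11 12 30 0 0 0" --pt "-11 12 30 0 0 0" --pt "-11 12 30 0 0 0" --pt "-11 12 10 0 0 0"

```text
t: 28.87
eef_pos: [0.5448, -0.1615, 0.4623]
ee_rot: [-3.14, 0.008, -3.05]
force: [0.9, -0.1, 1.1]
width: 0.0872
```

move_arm --pt "0 0 0 0 0 0" --pt "0 0 0 0 0 0" --pt "0 0 0 0 0 0" --pt "0 0 0 0 0 0" --pt "0 0 0 0 0 0"

```text
t: 29.28
eef_pos: [0.5454, -0.1619, 0.4548]
ee_rot: [3.141, -0.002, -3.051]
force: [-0.6, 1.0, -0.7]
width: 0.0876
```

```bash
python3 - <<'E'
from h import *;import pickle
s=arm.get_state();print(s['t'],s['eef_pos'],np.degrees(s['ee_rot']),s['force'])
C=cam("wrist");im=arm.grab_frame("wrist");pickle.dump(C,open("w10.pkl","wb"))
b=cv2.resize(im[130:280,200:400],None,fx=4,fy=4,interpolation=cv2.INTER_CUBIC)
for i in range(0,200,20):cv2.putText(b,str(200+i),(i*4,10),0,.35,(255,0,0))
cv2.imwrite("pics/w10.png",b[:,:,::-1])
E
```

```text
29.2833 [ 0.5454 -0.1619  0.4548] [ 179.9922   -0.1195 -174.8273] [-0.5764  1.0043 -0.7299]
```

View pics/w10.png

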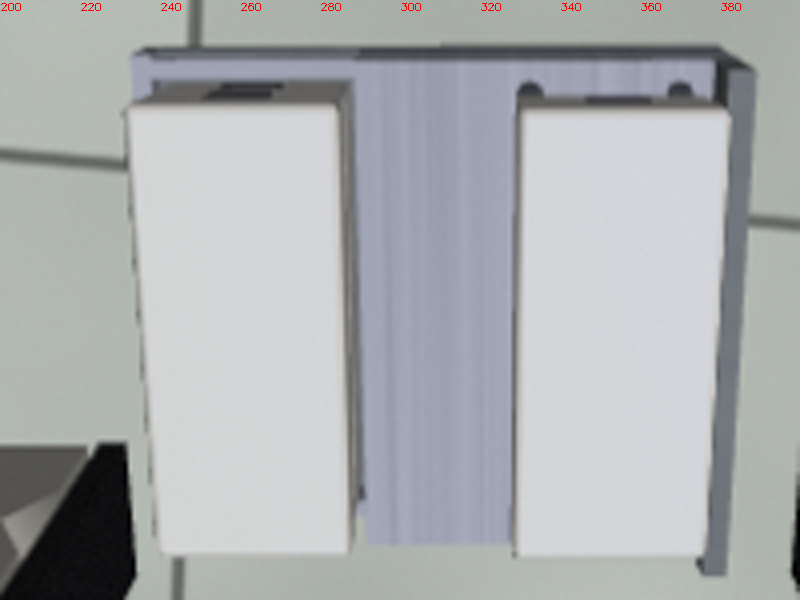

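```bash
python3 - <<'E'
from h import *;import pickle
C=pickle.load(open("w10.pkl","rb"));M=[[-.07,-.03],[-.07,.03],[.07,-.03],[.07,.03]];o=np.array([200,130])
for n,p,z in(("top",[[128,106],[342,104],[160,554],[351,554]],.074),("middle",[[518,105],[730,106],[514,556],[706,557]],.072)):
    t,th,r=fit2(M,world(np.array(p)/4+o,z,C));print(n,t,np.degrees(th),abs(r).max())
print(arm.get_state()['t']);print(arm.job_done())
E
```

```text
top [ 0.5978 -0.2202] 5.02507438272798 0.0013443756008806318
middle [ 0.5892 -0.1124] 5.397642452558543 0.0006994544126929236
29.3333
the job is handed in; nothing more can be done
None
```

The job is done and handed in at t ≈ 29 s, with no failed checks. I gripped the top box and set it on the mat. I then pushed the middle box along the shelf with both fingertips until the fence pushed back with about 14 N. Last, I lowered the top box onto the bottom box and let go.

What the last checks from the wrist camera showed, good to about 2 mm:

| Box | Measured | Allowed |
|---|---|---|
| Middle box along the shelf | y = 54.6 mm in the stand frame, square to within 0.2° | 49–61 mm, 0.1 rad (about 5.7°) |
| Top box relative to the bottom box | centres about 2 mm apart, about 0.4° difference in yaw | 12 mm, 0.12 rad (about 6.9°) |

- **Bottom box:** it was still in its cradle after the slide. I did not measure it again after setting the top box back on.
- **Bystanders:** I saw no contact with any of them, but I did not measure their positions at the end.
- **One change on the way:** my first wrist direction for the push would have taken joint 6 out of its range at the fence. I turned the wrist the other way, up high, before touching anything.
- **Disagreement:** two estimates of the stand's position along its x axis differed by about 2 mm, within the camera tolerance.
- **Stale value:** the final fit took the top box's upper face as 74 mm high, as if the lower surface had applied (74 mm is the middle box's original underside height). That matches its true height, since it now lies 42–74 mm above the bench.

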